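# Ready the sign-cutting board

## Task

Get the cutting board ready for the next sign. First clear away all the loose tools, from the board, from the white sign blank and from the desk beside it: the yellow snap-off knives go in the orange bin, the highlighters in the blue bin and the red glue rollers in the grey bin. Then push the sign blank home into the corner of the board's fence, flat on the board with its long edge flush along the long rail and its end up against the short rail; leave the tape dispenser and the stapler where they stand.

Things in the scene. Friction and masses are not known exactly. Their poses are not given: they have to be found in the camera images.
- board: Grey board with green mat, fixed, 340 (x) x 420 (y) mm, top 18 mm above the desk. Two aluminium rails 25 mm wide, standing 22 mm above its top, form a square corner: the long rail along the whole far edge, inner face at x = +145 mm; the short rail along the left edge, inner face at y = +185 mm. Other sides open. Origin: centre of underside; x towards the long rail, y towards the short rail, z up.
- blank: Loose white sign blank with blue strips along its long edges: rigid foam board 90 (x) x 360 (y) x 13 mm thick, about 0.24 kg, lying askew on the board, short of both rails; too wide to grip, it slides when pushed at its edge. Origin: centre of underside; x across it to the long rail, y along it to the short rail. Home, its origin is at x = 100, y = 5, z = 18 mm in the board's frame.
- knife1_center (a point): Snap-off knife, blade in: flat yellow plastic body with a black end and a steel nose, 130 long x 22 wide x 15 mm thick, 45 g, lying flat. The point is the middle of its bounding box, half-way up; x runs along its length towards the steel nose (the steel is the last 26 mm), z up through its broad face. May be absent.
- roller1_center (a point): Glue roller (hand-held adhesive-tape runner): flat red body with a white hub and a narrower white nose, 88 long x 30 wide x 16 mm thick, 35 g, lying flat. The point is its middle, half-way up; x runs along its length towards the nose (the last 26 mm, 16 mm wide), z up through its broad face. May be absent.
- highlighter1_center (a point): Highlighter pen with a flat pink barrel and a black cap, 108 long x 26 wide x 17 mm thick, 30 g, lying flat. The point is its middle, half-way up; x runs along its length towards the cap (the last 34 mm), z up through its broad face. May be absent.
- knife2_center (a point): Snap-off knife, blade in: flat yellow plastic body with a black end and a steel nose, 130 long x 22 wide x 15 mm thick, 45 g, lying flat. The point is the middle of its bounding box, half-way up; x runs along its length towards the steel nose (the steel is the last 26 mm), z up through its broad face. May be absent.
- highlighter2_center (a point): Highlighter pen with a flat green barrel and a black cap, 108 long x 26 wide x 17 mm thick, 30 g, lying flat. The point is its middle, half-way up; x runs along its length towards the cap (the last 34 mm), z up through its broad face. May be absent.
- roller2_center (a point): Glue roller (hand-held adhesive-tape runner): flat red body with a white hub and a narrower white nose, 88 long x 30 wide x 16 mm thick, 35 g, lying flat. The point is its middle, half-way up; x runs along its length towards the nose (the last 26 mm, 16 mm wide), z up through its broad face. May be absent.
- bin_orange: Orange open plastic bin for the knives, fixed to the desk. Outside 120 (x) x 180 (y) x 48 mm high, walls and floor 5 mm. Origin: centre of its underside on the desk; x along its short side, y along its long side, z up. The three bins swap places from start to start.
- bin_blue: Blue open plastic bin for the highlighters, fixed to the desk. Outside 120 (x) x 180 (y) x 48 mm high, walls and floor 5 mm. Origin: centre of its underside on the desk; x along its short side, y along its long side, z up. The three bins swap places from start to start.
- bin_grey: Grey open plastic bin for the glue rollers, fixed to the desk. Outside 120 (x) x 180 (y) x 48 mm high, walls and floor 5 mm. Origin: centre of its underside on the desk; x along its short side, y along its long side, z up. The three bins swap places from start to start.
- tape_dispenser: Black desk tape dispenser with a clear roll, 65 x 150 x 91 mm high, 0.6 kg, standing on the desk at the far left; to be left alone. Origin: centre of its underside.
- stapler: Red and black stapler, 140 x 36 x 48 mm high, standing on the desk beyond the board; to be left alone. Origin: centre of its underside.

How it is judged:
On the way, in this order (a step that is already met when the one before it is completed fails the run):
1. every loose tool lies in the bin of its kind (x of knife1_center in the frame of bin_orange between -0.055 and 0.055 m and y of knife1_center in the frame of bin_orange between -0.085 and 0.085 m and z of knife1_center in the frame of bin_orange between 0 and 0.038 m and x of roller1_center in the frame of bin_grey between -0.055 and 0.055 m and y of roller1_center in the frame of bin_grey between -0.085 and 0.085 m and z of roller1_center in the frame of bin_grey between 0 and 0.038 m and x of highlighter1_center in the frame of bin_blue between -0.055 and 0.055 m and y of highlighter1_center in the frame of bin_blue between -0.085 and 0.085 m and z of highlighter1_center in the frame of bin_blue between 0 and 0.038 m and x of knife2_center in the frame of bin_orange between -0.055 and 0.055 m and y of knife2_center in the frame of bin_orange between -0.085 and 0.085 m and z of knife2_center in the frame of bin_orange between 0 and 0.038 m and x of highlighter2_center in the frame of bin_blue between -0.055 and 0.055 m and y of highlighter2_center in the frame of bin_blue between -0.085 and 0.085 m and z of highlighter2_center in the frame of bin_blue between 0 and 0.038 m and x of roller2_center in the frame of bin_grey between -0.055 and 0.055 m and y of roller2_center in the frame of bin_grey between -0.085 and 0.085 m and z of roller2_center in the frame of bin_grey between 0 and 0.038 m), for 0.2 s.
2. the blank lies home in the corner, flush with both rails (x of blank in the frame of board between 0.097 and 0.104 m and y of blank in the frame of board between 0.001 and 0.009 m and z of blank in the frame of board between 0.014 and 0.023 m and angle between the x axis of blank and the x axis of board, either way round below 0.015 rad and angle between blank's own z axis and vertical below 0.05 rad), for 0.2 s.
At the end, for the whole second after the job is handed in: Every tool present lies in its bin (knives orange, highlighters blue, glue rollers grey): its middle inside the walls and at least 10 mm below the rim. The blank lies flat and still on the board, within 3 mm of the long rail and parallel to it within 0.015 rad, its end within 4 mm of the short rail (all of step 1 and all of step 2 and linear speed of blank below 0.01 m/s); the robot touches nothing.
It fails at once if the tape dispenser is shoved or knocked over (moved more than 30 mm) (distance of tape_dispenser from where it was at the start of the episode above 0.03 m).
It fails at once if the stapler is shoved or knocked over (moved more than 30 mm) (distance of stapler from where it was at the start of the episode above 0.03 m).
Of knife1, roller1, highlighter1, knife2, highlighter2, roller2 only 4 to 6 are there at a start; the rules pass over those that are not, and their reading is None.
At some moment in a run one of blank, highlighter1, knife2 may be knocked a few centimetres aside while the robot is not near it.
It also fails if it takes over 210 s, if anything falls off the work surface, if the arm or the gripper's body presses on something with over 40 N, if the wrist force passes 120 N, or if a joint passes its speed limit or range.

## Robot

A 6-joint arm with a two-finger parallel gripper is mounted at the origin on the work surface. World frame = base frame: x ahead of the robot, y to its left, z up, the work surface at z = 0. Lengths are in m, angles in rad, forces in N, time in s.
With the tool pointing down it reaches from about 0.375 to 0.975 m from the base axis. Payload 3.8 kg.
Tool frame: the origin (TCP) lies midway between the tips of the shut fingers; the grasp point (between the pads) lies 19 mm behind it (bot.pinch_z is the distance from the TCP to the grasp point, in m); z points along the fingers, y is the line along which they close (so a half turn about z gives the same grasp; the last joint's range is limited). The gripper opens to 85 mm and grips with 20 to 120 N. Pads are 22 mm wide; open, the fingers measure 114 mm over their backs; the gripper's body (76 mm by 85 mm) begins 54 mm behind the grasp point. The pads swing forward as they close: fully open they stand 13 mm farther back than shut.
Start: joints at [-1.289, 0.264, 1.604, -0, 1.274, -0.037], TCP at [0.212, -0.641, 0.231] pointing down, gripper open.
Joint ranges: [-2.63, 2.63], [-0.94, 2.18], [0.31, 2.57], [-1.31, 4.45], [0, 2.66], [-2.55, 2.55]. Speed limits (rad/s): [2.57, 2.57, 3.14, 3.14, 3.14, 3.14].

## Interface

Orientations are given as a rotation vector (axis times angle).
In Python, from plant import bot, eyes, spotter gives the robot as it stands.
- The arm moves only by the tool play_rows, never from a script. Its argument "deltas" is a list of rows, each a list of 6 numbers: the shift along the tool's x, y, z each as a share of 30 mm, from -1 to 1, then the turn, a rotation vector about the tool's x, y, z each as a share of pi/2 rad, from -1 to 1. In form: [[dx, dy, dz, ax, ay, az], ...]. A call has 1 to 20 rows; each row shifts and turns the commanded pose from where the row before left it, along the tool's axes as they then stand; what a row does not reach is not made up. A row lasts 1/12 s, in which the tool goes at most 41.7 mm and 7.16 degrees, less where a joint would pass 70% of its speed; a pose out of reach is approached as far as the arm can. A call with a number of a shift or a turn outside -1 to 1 is refused whole. A call with a gripper value outside its range is refused whole. "claw" is the closure, from 0 (fully open) to 1 (shut), set as the call begins (left out, the last holds). The fingers move at their own pace and stop on an object; "force" is the grip in N (left out, the last holds). Time passes only in rows, so rows that do not move let the fingers close. It gives the time, the measured TCP pose, the force, the opening and the grip force at its end, in the units of the state.
- bot.get_state(): the state, without advancing time (a new reading comes with each control period).
- eyes.camera(name): name is "scene" or "top"; returns a dict with "color" (420x560x3 uint8, red, green, blue), "z_map" (420x560 float32, m along the optical axis (not along the pixel's ray), 0 where there is no reading), "fx", "fy", "cx", "cy" (pixels), "R" (3x3) and "t" (3): a world point X has camera coordinates R X + t. Camera axes: x right, y down, z forward; pixel columns grow to the right and rows downward; lengths in m; the calibration is good to about 2 mm. A picture is of the moment at which its call begins.
- bot.hand_in(): hands the job in; it is judged then, once.
Trained networks look in the newest picture that a camera, given by its name, has taken for a name from the list of things; names that differ only in an ending like _2 or _b are one class to them, and where a whole thing is asked for, a point or a joint stands for the part that bears it (a point fixed in the world has none). Each returns a list of dicts, best first, with "p" (0 to 1); they miss things now and then, are a little off and sometimes report something else, mostly with a low value. They report only what shows in the picture. A call takes as long as a camera call.
- spotter.search_frame(label, camera): "bbox" ([left, top, right, bottom] in pixels, round what is visible of it).
The state is a dict: "time": time; "joints": joint angles; "qvel": joint speeds; "effort": joint torques, N m; "eef_pos": TCP position; "ee_rot": TCP orientation; "force": force on the tool from outside, world axes, zero at the start; "ft_torque": the same for the moment, N m; "finger_gap": opening from 0.0 (shut) to 1.0 (fully open); "finger_force": force on a finger pad.
Only numpy, scipy, OpenCV 4.12 (cv2) and the standard library are available. Lean on these libraries where they do the work, as an engineer would, in place of code of your own. Each camera call takes 0.05 s, during which the arm holds its last target. There are 200 camera calls.

## Working session

There is one attempt and no reset: what is moved stays moved. The work goes in short steps, Python scripts to look and compute and a tool call to move; the robot and the scene stay as the last step left them, time stands still between calls to the robot, and variables do not carry over. Pictures are saved under pics/ and viewed, at most 14 in all, crops included, and the job is handed in when it is done.

Besides the shell and the picture viewer there is one more tool, called after "Emit:" as name(argument=value, ...) on one line, values as JSON. play_rows: Moves the arm, as the interface text tells. Shift numbers are shares of 30 mm and turn numbers shares of pi/2 rad, none past 1 either way. Its arguments: {"type":"object","properties":{"deltas":{"type":"array","items":{"type":"array","items":{"type":"number","minimum":-1,"maximum":1}}},"claw":{"type":"number"},"force":{"type":"number"}},"required":["deltas"]}

```bash
mkdir -p pics; ls
python3 - <<'E'
from plant import bot, eyes, spotter
import cv2
for n in ("top","scene"):
    c=eyes.camera(n); cv2.imwrite(f"pics/{n}0.png",c["color"][:,:,::-1])
    print(n,c["R"].round(3).tolist(),c["t"].round(3),c["fx"],c["cx"],c["cy"])
    for l in ["board","blank","knife1_center","roller1_center","highlighter1_center","knife2_center","highlighter2_center","roller2_center","bin_orange","bin_blue","bin_grey","tape_dispenser","stapler"]:
        print(l,[([round(float(v)) for v in d["bbox"]],round(d["p"],2)) for d in spotter.search_frame(l,n)][:4])
print(bot.get_state())
E
```

```text
pics
top [[-0.008, -1.0, -0.019], [-0.994, 0.011, -0.112], [0.112, 0.018, -0.994]] [0.018 0.604 1.055] 442.14199921940076 277.33832531532596 210.44138092946108
board [([194, 153, 376, 305], 0.93)]
blank [([222, 220, 372, 270], 0.69), ([233, 244, 290, 257], 0.35)]
knife1_center [([418, 229, 452, 242], 0.54), ([318, 227, 364, 253], 0.52)]
roller1_center [([315, 187, 350, 203], 0.55)]
highlighter1_center [([318, 228, 363, 253], 0.86), ([250, 128, 304, 154], 0.38)]
knife2_center [([238, 244, 291, 257], 0.73)]
highlighter2_center [([404, 194, 453, 204], 0.62)]
roller2_center [([419, 231, 451, 240], 0.68), ([112, 161, 175, 188], 0.65)]
bin_orange [([86, 266, 165, 318], 0.76), ([234, 244, 292, 255], 0.65)]
bin_blue [([89, 199, 166, 252], 0.84)]
bin_grey [([403, 267, 491, 317], 0.97)]
tape_dispenser [([112, 158, 174, 192], 0.63), ([87, 268, 162, 316], 0.16)]
stapler [([251, 131, 300, 154], 0.81)]
scene [[0.81, 0.586, 0.019], [0.46, -0.615, -0.64], [-0.364, 0.527, -0.768]] [-0.485 -0.24   1.678] 482.6379122351115 274.5822635677182 213.3607192562405
board [([176, 154, 350, 299], 0.93)]
blank [
[... 491 characters left out ...]
)]
{'time': 1.4, 'joints': array([-1.28891823e+00,  2.63930572e-01,  1.60399722e+00, -7.71954251e-06,
        1.27368453e+00, -3.68714699e-02]), 'qvel': array([-3.53346289e-04,  2.27059826e-04,  2.14235660e-05,  4.33832690e-04,
        1.29585410e-03, -5.07093152e-04]), 'effort': array([ 2.00285467e-03, -5.15054870e+01, -3.67711401e+01,  2.00682530e-04,
        9.74553623e-04,  6.85883222e-06]), 'eef_pos': array([ 0.21154541, -0.64099513,  0.2312606 ]), 'ee_rot': array([-3.10175936e+00, -4.98574272e-01,  1.52831473e-05]), 'force': array([-0.11646233, -0.0330956 ,  0.15441372]), 'ft_torque': array([-0.04055392, -0.02130145, -0.01664663]), 'finger_force': 0.0, 'finger_gap': 0.9988736802254441}
```

View pics/top0.png

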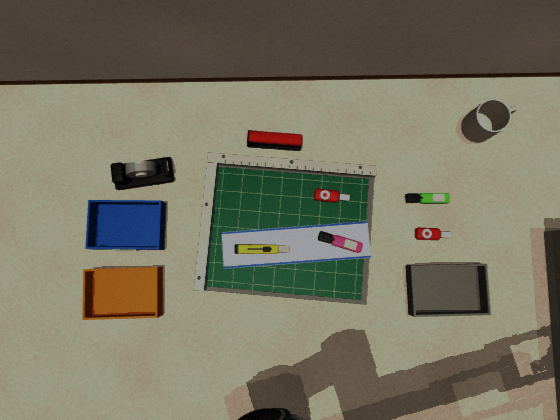

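View pics/scene0.png

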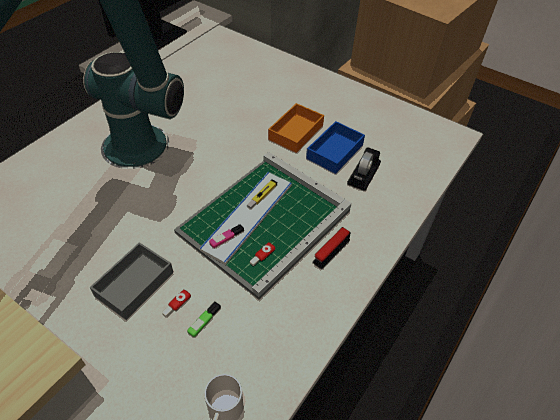

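The top view shows five tools: a roller at (331,196), a pink highlighter at (340,242) and a knife at (262,249) on the blank, a green highlighter at (427,198), and a roller at (433,234). The bins are blue (126,225), orange (124,292) and grey (448,289). The scene view agrees.

```bash
cat > h.py <<'E'
from plant import bot, eyes, spotter
import numpy as np, cv2
from scipy.spatial.transform import Rotation as Ro
def cloud(n="top"):
    c=eyes.camera(n); z=c["z_map"]; v,u=np.mgrid[:420,:560]
    P=np.stack([(u-c["cx"])/c["fx"]*z,(v-c["cy"])/c["fy"]*z,z],-1)
    W=(P-c["t"])@c["R"]; W[z==0]=np.nan
    return c,W
def rect(W,m):
    m=cv2.morphologyEx(m.astype(np.uint8),cv2.MORPH_CLOSE,np.ones((3,3)))
    _,L,s,_=cv2.connectedComponentsWithStats(m)
    k=1+np.argmax(s[1:,4]); q=W[L==k]; q=q[~np.isnan(q).any(1)]
    (x,y),(w,h),a=cv2.minAreaRect((q[:,:2]*1000).astype(np.float32))
    if h>w: a+=90; w,h=h,w
    a=(a+0)%180
    return dict(x=round(x,1),y=round(y,1),L=round(w,1),W=round(h,1),yaw=round(a,1),z=round(float(np.median(q[:,2]))*1000,1),n=len(q))
def roi(b,p=4):
    m=np.zeros((420,560),bool); m[b[1]-p:b[3]+p,b[0]-p:b[2]+p]=1; return m
def st():
    s=bot.get_state(); R=Ro.from_rotvec(s["ee_rot"]).as_matrix()
    print("t",round(s["time"],1),"p",(s["eef_pos"]*1000).round(1),"yaw",np.degrees(np.arctan2(R[1,0],R[0,0])).round(1),"tilt",R[:,2].round(3),"gap",round(s["finger_gap"],2),"F",s["force"].round(1),s["finger_force"])
E
python3 - <<'E'
from h import *
c,W=cloud(); z=W[...,2]*1000
hsv=cv2.cvtColor(c["color"],cv2.COLOR_RGB2HSV)
np.set_printoptions(suppress=True)
def show(n,b,m): 
    try: print(n,rect(W,roi(b)&m))
    except Exception as e: print(n,e)
show("roller_b",[315,187,350,203],z>18+7)
show("pink",[318,230,363,253],z>31+7)
show("knife",[236,244,290,255],z>31+7)
show("green",[404,192,453,204],z>7)
show("roller_d",[415,228,452,241],z>7)
show("blank",[215,215,372,272],(z>25)&(z<60))
show("stapler",[245,128,305,148],z>15)
show("rail_long",[206,150,378,172],(z>33)&(z<50))
show("rail_short",[192,155,212,295],(z>33)&(z<50))
for n,b in dict(blue=[86,199,167,251],orange=[82,265,165,320],grey=[404,262,491,316]).items(): show(n,b,z>30)
show("board",[190,150,380,306],z>10)
for n,(u,v) in dict(desk=(390,220),mat=(300,280),blank=(310,232)).items(): print(n,np.nanmedian(z[v-3:v+4,u-3:u+4]))
for n,b in dict(r=[315,187,350,203],d=[415,228,452,241]).items(): # white nose side via red centroid
    m=roi(b)&(hsv[...,1]>150)&((hsv[...,0]<8)|(hsv[...,0]>172)); print(n,rect(W,m))
st()
E
```

```text
roller_b {'x': 640.2, 'y': -121.8, 'L': 86.5, 'W': 30.4, 'yaw': 82.8, 'z': 33.1, 'n': 361}
pink {'x': 525.9, 'y': -138.2, 'L': 108.5, 'W': 25.8, 'yaw': 73.1, 'z': 47.6, 'n': 466}
knife {'x': 510.5, 'y': 51.5, 'L': 128.2, 'W': 21.8, 'yaw': 89.3, 'z': 45.8, 'n': 465}
green {'x': 633.9, 'y': -362.6, 'L': 107.3, 'W': 25.2, 'yaw': 89.0, 'z': 16.7, 'n': 443}
roller_d {'x': 544.8, 'y': -373.7, 'L': 88.6, 'W': 27.7, 'yaw': 89.4, 'z': 15.4, 'n': 367}
blank {'x': 520.2, 'y': -30.9, 'L': 360.3, 'W': 90.1, 'yaw': 93.8, 'z': 31.8, 'n': 5399}
stapler {'x': 784.2, 'y': 18.5, 'L': 137.7, 'W': 32.9, 'yaw': 84.0, 'z': 46.9, 'n': 699}
rail_long {'x': 719.1, 'y': -22.2, 'L': 421.1, 'W': 57.3, 'yaw': 89.4, 'z': 40.1, 'n': 1901}
rail_short {'x': 581.1, 'y': 188.2, 'L': 339.6, 'W': 26.1, 'yaw': 174.6, 'z': 40.1, 'n': 1429}
blue {'x': 571.5, 'y': 389.2, 'L': 182.1, 'W': 122.7, 'yaw': 89.2, 'z': 46.5, 'n': 858}
orange {'x': 406.0, 'y': 391.8, 'L': 182.5, 'W': 123.2, 'yaw': 91.4, 'z': 47.2, 'n': 872}
grey {'x': 407.9, 'y': -394.9, 'L': 181.9, 'W': 123.2, 'yaw': 91.0, 'z': 46.8, 'n': 914}
board {'x': 562.6, 'y': -8.0, 'L': 420.6, 'W': 342.0, 'yaw': 84.7, 'z': 20.5, 'n': 23505}
desk -0.07977036404599275
mat 18.988593160974514
blank 31.592844545359704
r {'x': 641.7, 'y': -108.7, 'L': 60.0, 'W': 29.3, 'yaw': 84.3, 'z': 32.9, 'n': 203}
d {'x': 544.9, 'y': -360.0, 'L': 61.3, 'W': 27.7, 'yaw': 89.4, 'z': 15.0, 'n': 213}
t 1.4 p [ 211.5 -641.   231.3] yaw 18.3 tilt [-0.  0. -1.] gap 1.0 F [ 0.4  0.2 -0.6] 0.0
```

Emit:
play_rows(deltas=[[0,0,0,0,0,-0.0797],[0,0,0,0,0,-0.0797],[0,0,0,0,0,-0.0797],[0,0,0,0,0,-0.0797],[0,0,0,0,0,-0.0797],[0,0,0,0,0,-0.0797],[0,0,0,0,0,-0.0797],[0,0,0,0,0,-0.0797],[0,0,0,0,0,-0.0797],[0,0,0,0,0,-0.0797],[0,0,0,0,0,0]], claw=0.35)

```text
time: 2.37
eef_pos: [0.2116, -0.641, 0.2313]
ee_rot: [2.22, 2.223, -0.0]
force: [-0.5, -0.8, -1.2]
finger_gap: 0.65
finger_force: 0.0
```

Emit:
play_rows(deltas=[[0.76,0.92,0.4,0,0,0],[0.76,0.92,0.4,0,0,0],[0.76,0.92,0.4,0,0,0],[0.76,0.92,0.4,0,0,0],[0.76,0.92,0.4,0,0,0],[0.76,0.92,0.4,0,0,0],[0.76,0.92,0.4,0,0,0],[0.76,0.92,0.4,0,0,0],[0.76,0.92,0.4,0,0,0],[0.76,0.92,0.4,0,0,0],[0.76,0.92,0.4,0,0,0],[0.76,0.92,0.4,0,0,0],[0,0,0,0,0,0],[0,0,0,0,0,0]])

```text
time: 3.53
eef_pos: [0.5441, -0.366, 0.0861]
ee_rot: [-2.222, -2.218, 0.001]
force: [-1.0, -1.0, 0.2]
finger_gap: 0.649
finger_force: 0.0
```

```bash
python3 -c "
from h import *;st()"
```

```text
t 3.5 p [ 544.1 -366.    86.1] yaw 89.9 tilt [-0.002  0.001 -1.   ] gap 0.65 F [-1.  -1.   0.2] 0.0
```

Emit:
play_rows(deltas=[[0,0,0.9,0,0,0],[0,0,0.9,0,0,0],[0,0,0.6,0,0,0],[0,0,0.35,0,0,0],[0,0,0,0,0,0]])

```text
time: 3.95
eef_pos: [0.5407, -0.3677, 0.0022]
ee_rot: [-2.223, -2.213, 0.002]
force: [-0.6, 0.8, 0.8]
finger_gap: 0.65
finger_force: 0.0
```

Emit:
play_rows(deltas=[[0,0,0,0,0,0],[0,0,0,0,0,0],[0,0,0,0,0,0],[0,0,0,0,0,0],[0,0,0,0,0,0],[0,0,0,0,0,0]], claw=1, force=40)

```text
time: 4.45
eef_pos: [0.5446, -0.3693, 0.0069]
ee_rot: [2.221, 2.217, 0.0]
force: [-1.2, -1.2, 6.1]
finger_gap: 0.339
finger_force: 39.8
```

Emit:
play_rows(deltas=[[0,0,-0.8,0,0,0],[0,0,-1,0,0,0],[0,0,-1,0,0,0],[-0.15,-0.86,0,0,0,0],[-0.15,-0.86,0,0,0,0],[-0.15,-0.86,0,0,0,0],[-0.15,-0.86,0,0,0,0],[-0.15,-0.86,0,0,0,0],[-0.15,-0.86,0,0,0,0],[0,0,0.6,0,0,0],[0,0,0.6,0,0,0],[0,0,0,0,0,0],[0,0,0,0,0,0]])

```text
time: 5.53
eef_pos: [0.3875, -0.3937, 0.0519]
ee_rot: [-2.222, -2.217, -0.0]
force: [0.9, -0.4, -0.2]
finger_gap: 0.338
finger_force: 39.2
```

Emit:
play_rows(deltas=[[0,0,0,0,0,0],[0,0,0,0,0,0],[0,0,0,0,0,0]], claw=0.45)

```text
time: 5.78
eef_pos: [0.3895, -0.3954, 0.054]
ee_rot: [2.221, 2.218, -0.0]
force: [-0.5, -0.3, 0.1]
finger_gap: 0.557
finger_force: 0.0
```

Emit:
play_rows(deltas=[[0,0,-1,0,0,0],[0,0,-1,0,0,0],[0.78,0.7,0,0,0,0],[0.78,0.7,0,0,0,0],[0.78,0.7,0,0,0,0],[0.78,0.7,0,0,0,0],[0.78,0.7,0,0,0,0],[0.78,0.7,0,0,0,0],[0.78,0.7,0,0,0,0],[0.78,0.7,0,0,0,0],[0.78,0.7,0,0,0,0],[0.78,0.7,0,0,0,0],[0.78,0.7,0,0,0,0],[0.78,0.7,0,0,0,0],[0,0,0.6,0,0,0.071],[0,0,0.6,0,0,0],[0,0,0,0,0,0],[0,0,0,0,0,0]], claw=0.35)

```text
time: 7.28
eef_pos: [0.6401, -0.1139, 0.0759]
ee_rot: [-2.341, -2.092, 0.002]
force: [-0.3, -0.4, -0.1]
finger_gap: 0.65
finger_force: 0.0
```

```bash
python3 -c "
from h import *;st()
c,W=cloud();z=W[...,2]*1000
cv2.imwrite('pics/a.png',c['color'][:,:,::-1])
print(rect(W,roi([404,192,453,204])&(z>7)))"
```

```text
t 7.3 p [ 640.1 -113.9   75.9] yaw 83.6 tilt [-0.003  0.001 -1.   ] gap 0.65 F [-0.3 -0.4 -0.1] 0.0
{'x': 633.8, 'y': -362.6, 'L': 108.4, 'W': 25.3, 'yaw': 89.3, 'z': 16.6, 'n': 445}
```

View pics/a.png

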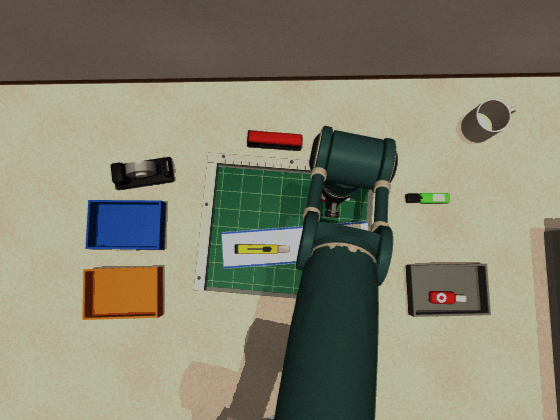

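The first roller lies in the grey bin at (447,297). The arm is above the board roller.

Emit:
play_rows(deltas=[[0,0,0.9,0,0,0],[0,0,0.6,0,0,0],[0,0,0.27,0,0,0],[0,0,0,0,0,0]])

```text
time: 7.67
eef_pos: [0.6396, -0.1146, 0.0225]
ee_rot: [-2.343, -2.09, 0.003]
force: [0.2, -0.3, -0.4]
finger_gap: 0.651
finger_force: 0.0
```

Emit:
play_rows(deltas=[[0,0,0,0,0,0],[0,0,0,0,0,0],[0,0,0,0,0,0],[0,0,0,0,0,0],[0,0,0,0,0,0],[0,0,0,0,0,0]], claw=1, force=40)

```text
time: 8.17
eef_pos: [0.6427, -0.1149, 0.0258]
ee_rot: [2.342, 2.09, 0.003]
force: [0.0, -0.9, 6.1]
finger_gap: 0.335
finger_force: 40.4
```

Emit:
play_rows(deltas=[[0,0,-1,0,0,0],[0,0,-1,0,0,0],[0,0,-1,0,0,-0.071],[-0.76,-0.59,0,0,0,0],[-0.76,-0.59,0,0,0,0],[-0.76,-0.59,0,0,0,0],[-0.76,-0.59,0,0,0,0],[-0.76,-0.59,0,0,0,0],[-0.76,-0.59,0,0,0,0],[-0.76,-0.59,0,0,0,0],[-0.76,-0.59,0,0,0,0],[-0.76,-0.59,0,0,0,0],[-0.76,-0.59,0,0,0,0],[-0.76,-0.59,0,0,0,0],[-0.76,-0.59,0,0,0,0],[0,0,1,0,0,0],[0,0,0.95,0,0,0],[0,0,0,0,0,0],[0,0,0,0,0,0]])

```text
time: 9.75
eef_pos: [0.4263, -0.3861, 0.0534]
ee_rot: [-2.22, -2.215, 0.0]
force: [0.1, 0.8, 0.2]
finger_gap: 0.333
finger_force: 39.8
```

Emit:
play_rows(deltas=[[0,0,0,0,0,0],[0,0,0,0,0,0],[0,0,0,0,0,0]], claw=0.45)

```text
time: 10.0
eef_pos: [0.4296, -0.3885, 0.0573]
ee_rot: [2.22, 2.218, 0.0]
force: [1.1, 0.3, 0.2]
finger_gap: 0.551
finger_force: 0.0
```

Emit:
play_rows(deltas=[[0,0,-0.8,0,0,0],[0,0,-0.7,0,0,0],[0.12,0.97,0,0,0,0],[0.12,0.97,0,0,0,0],[0.12,0.97,0,0,0,0],[0.12,0.97,0,0,0,0],[0.12,0.97,0,0,0,0],[0.12,0.97,0,0,0,0],[0.12,0.97,0,0,0,0],[0,0,0.9,0,0,0],[0,0,0.9,0,0,0],[0,0,0.9,0,0,0],[0,0,0.4,0,0,0],[0,0,0.1,0,0,0],[0,0,0,0,0,0]], claw=0.35)

```text
time: 11.25
eef_pos: [0.6315, -0.3625, 0.0039]
ee_rot: [-2.223, -2.219, 0.0]
force: [0.2, 0.0, 0.3]
finger_gap: 0.652
finger_force: 0.0
```

Emit:
play_rows(deltas=[[0,0,0,0,0,0],[0,0,0,0,0,0],[0,0,0,0,0,0],[0,0,0,0,0,0],[0,0,0,0,0,0],[0,0,0,0,0,0]], claw=1, force=40)

```text
time: 11.75
eef_pos: [0.6336, -0.3641, 0.0072]
ee_rot: [2.221, 2.216, 0.002]
force: [-0.4, -0.8, 6.0]
finger_gap: 0.293
finger_force: 39.9
```

Emit:
play_rows(deltas=[[0,0,-1,0,0,0],[0,0,-1,0,0,0],[0,0,-1,0,0,0],[0,0,-1,0,0,0],[1,-0.11,0,0,0,0],[1,-0.11,0,0,0,0],[1,-0.11,0,0,0,0],[1,-0.11,0,0,0,0],[1,-0.11,0,0,0,0],[1,-0.11,0,0,0,0],[1,-0.11,0,0,0,0],[1,-0.11,0,0,0,0],[1,-0.11,0,0,0,0],[1,-0.11,0,0,0,0],[1,-0.11,0,0,0,0],[1,-0.11,0,0,0,0],[1,-0.11,0,0,0,0]])

```text
time: 13.17
eef_pos: [0.5894, 0.0286, 0.1248]
ee_rot: [2.223, 2.219, 0.001]
force: [-0.3, -0.1, -0.5]
finger_gap: 0.291
finger_force: 39.4
```

Emit:
play_rows(deltas=[[1,-0.11,0,0,0,0],[1,-0.11,0,0,0,0],[1,-0.11,0,0,0,0],[1,-0.11,0,0,0,0],[1,-0.11,0,0,0,0],[1,-0.11,0,0,0,0],[1,-0.11,0,0,0,0],[1,-0.11,0,0,0,0],[1,-0.11,0,0,0,0],[1,-0.11,0,0,0,0],[1,-0.11,0,0,0,0],[1,-0.11,0,0,0,0],[0,0,1,0,0,0],[0,0,1,0,0,0],[0,0,0.4,0,0,0],[0,0,0,0,0,0],[0,0,0,0,0,0]])

```text
time: 14.58
eef_pos: [0.5502, 0.3866, 0.0516]
ee_rot: [-2.224, -2.218, 0.003]
force: [-0.1, -0.7, -0.1]
finger_gap: 0.296
finger_force: 39.4
```

Emit:
play_rows(deltas=[[0,0,0,0,0,0],[0,0,0,0,0,0],[0,0,0,0,0,0]], claw=0.45)

```text
time: 14.83
eef_pos: [0.5524, 0.3879, 0.0546]
ee_rot: [2.224, 2.218, 0.006]
force: [0.1, 1.3, 0.3]
finger_gap: 0.549
finger_force: 0.0
```

```bash
python3 -c "
from h import *;st()
c,W=cloud();z=W[...,2]*1000
cv2.imwrite('pics/b.png',c['color'][:,:,::-1])
print('pink',rect(W,roi([300,215,390,260])&(z>38)))
print('knife',rect(W,roi([230,240,295,260])&(z>38)))
print('blank',rect(W,roi([215,215,385,272])&(z>25)&(z<60)))"
```

```text
t 14.8 p [552.4 387.9  54.6] yaw 89.9 tilt [ 0.003  0.002 -1.   ] gap 0.55 F [0.1 1.3 0.3] 0.0
pink {'x': 526.4, 'y': -138.2, 'L': 107.8, 'W': 25.8, 'yaw': 72.4, 'z': 47.6, 'n': 463}
knife {'x': 510.5, 'y': 51.6, 'L': 128.3, 'W': 21.7, 'yaw': 89.4, 'z': 45.7, 'n': 463}
blank {'x': 519.4, 'y': -31.1, 'L': 361.3, 'W': 97.3, 'yaw': 94.8, 'z': 31.8, 'n': 5411}
```

View pics/b.png

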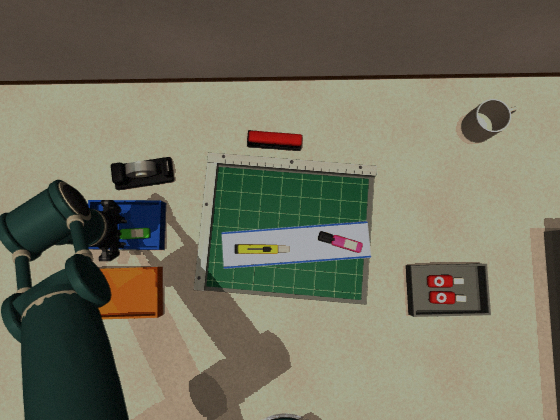

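Both rollers are in the grey bin at (445,290) and the green highlighter is in the blue bin at (133,233). The knife and the pink highlighter have not moved.

Emit:
play_rows(deltas=[[0,0,-0.8,0,0,0],[0,0,-0.9,0,0,0],[-0.93,-0.117,-0.1,0,0,0],[-0.93,-0.117,-0.1,0,0,0],[-0.93,-0.117,-0.1,0,0,0],[-0.93,-0.117,-0.1,0,0,0],[-0.93,-0.117,0,0,0,0],[-0.93,-0.117,0,0,0,0],[-0.93,-0.117,0,0,0,0],[-0.93,-0.117,0,0,0,0],[-0.93,-0.117,0,0,0,0],[-0.93,-0.117,0,0,0,0],[-0.93,-0.117,0,0,0,0],[-0.93,-0.117,0,0,0,0],[0,0,0.9,0,0,0],[0,0,0.6,0,0,0],[0,0,0,0,0,0],[0,0,0,0,0,0]], claw=0.4)

```text
time: 16.38
eef_pos: [0.5073, 0.0524, 0.07]
ee_rot: [-2.224, -2.218, 0.002]
force: [-0.3, 0.1, 0.9]
finger_gap: 0.6
finger_force: 0.0
```

Emit:
play_rows(deltas=[[0,0.06,0.7,0,0,0],[0,0,0.4,0,0,0],[0,0,0.07,0,0,0],[0,0,0,0,0,0]])

```text
time: 16.72
eef_pos: [0.5092, 0.0529, 0.0348]
ee_rot: [-2.222, -2.219, 0.002]
force: [-0.3, -0.4, -0.0]
finger_gap: 0.597
finger_force: 0.0
```

Emit:
play_rows(deltas=[[0,0,0,0,0,0],[0,0,0,0,0,0],[0,0,0,0,0,0],[0,0,0,0,0,0],[0,0,0,0,0,0],[0,0,0,0,0,0]], claw=1, force=40)

```text
time: 17.22
eef_pos: [0.511, 0.0528, 0.0363]
ee_rot: [2.223, 2.218, 0.003]
force: [-0.8, 0.6, 6.5]
finger_gap: 0.246
finger_force: 39.8
```

Emit:
play_rows(deltas=[[0,0,-1,0,0,0],[0,0,-1,0,0,0],[0,0,-0.9,0,0,0],[0.94,-0.29,0,0,0,0],[0.94,-0.29,0,0,0,0],[0.94,-0.29,0,0,0,0],[0.94,-0.29,0,0,0,0],[0.94,-0.29,0,0,0,0],[0.94,-0.29,0,0,0,0],[0.94,-0.29,0,0,0,0],[0.94,-0.29,0,0,0,0],[0.94,-0.29,0,0,0,0],[0.94,-0.29,0,0,0,0],[0.94,-0.29,0,0,0,0],[0.94,-0.29,0,0,0,0],[0,0,1,0,0,0],[0,0,1,0,0,0],[0,0,0.3,0,0,0],[0,0,0,0,0,0],[0,0,0,0,0,0]])

```text
time: 18.88
eef_pos: [0.4057, 0.3905, 0.0526]
ee_rot: [-2.224, -2.219, 0.003]
force: [0.1, -0.1, -0.8]
finger_gap: 0.241
finger_force: 39.3
```

Emit:
play_rows(deltas=[[0,0,0,0,0,0],[0,0,0,0,0,0],[0,0,0,0,0,0]], claw=0.45)

```text
time: 19.13
eef_pos: [0.4075, 0.392, 0.0551]
ee_rot: [2.224, 2.218, 0.006]
force: [0.6, -0.0, -0.8]
finger_gap: 0.552
finger_force: 0.0
```

```bash
python3 -c "
from h import *;st()
c,W=cloud();z=W[...,2]*1000
print('pink',rect(W,roi([300,215,390,260])&(z>38)))"
```

```text
t 19.1 p [407.5 392.   55.1] yaw 89.8 tilt [ 0.003  0.002 -1.   ] gap 0.55 F [ 0.6 -0.  -0.8] 0.0
pink {'x': 526.2, 'y': -138.2, 'L': 108.1, 'W': 25.9, 'yaw': 72.9, 'z': 47.6, 'n': 463}
```

Emit:
play_rows(deltas=[[0,0,-1,0,0,0],[0,0,-1,0,0,0],[-0.98,0.22,0,0,0,0],[-0.98,0.22,0,0,0,0],[-0.98,0.22,0,0,0,0],[-0.98,0.22,0,0,0,0],[-0.98,0.22,0,0,0,0],[-0.98,0.22,0,0,0,0],[-0.98,0.22,0,0,0,0],[-0.98,0.22,0,0,0,0],[-0.98,0.22,0,0,0,0],[-0.98,0.22,0,0,0,0],[-0.98,0.22,0,0,0,0],[-0.98,0.22,0,0,0,0],[-0.98,0.22,0,0,0,0],[-0.98,0.22,0,0,0,0],[-0.98,0.22,0,0,0,0],[-0.98,0.22,0,0,0,0],[-0.98,0.22,0,0,0,0],[-0.98,0.22,0,0,0,0]], claw=0.4)

```text
time: 20.85
eef_pos: [0.5244, -0.1401, 0.1142]
ee_rot: [2.223, 2.218, 0.002]
force: [1.2, -0.7, -0.9]
finger_gap: 0.604
finger_force: 0.0
```

Emit:
play_rows(deltas=[[0,0,0.4,0,0,0.063],[0,0,0.4,0,0,0.063],[0,0,0.4,0,0,0.063],[0,0,0.2,0,0,0],[0,0,0,0,0,0],[0,0,0,0,0,0]])

```text
time: 21.35
eef_pos: [0.5238, -0.1382, 0.0713]
ee_rot: [-2.525, -1.869, 0.0]
force: [-0.3, 0.4, 0.4]
finger_gap: 0.595
finger_force: 0.0
```

```bash
python3 -c "
from h import *;st()"
```

```text
t 21.4 p [ 523.8 -138.2   71.3] yaw 73.0 tilt [-0.  0. -1.] gap 0.6 F [-0.3  0.4  0.4] 0.0
```

Emit:
play_rows(deltas=[[0,0.05,0.7,0,0,0],[0,0,0.45,0,0,0],[0,0,0.05,0,0,0],[0,0,0,0,0,0]])

```text
time: 21.68
eef_pos: [0.525, -0.1384, 0.0351]
ee_rot: [-2.525, -1.867, 0.001]
force: [0.2, -0.2, 0.3]
finger_gap: 0.598
finger_force: 0.0
```

Emit:
play_rows(deltas=[[0,0,0,0,0,0],[0,0,0,0,0,0],[0,0,0,0,0,0],[0,0,0,0,0,0],[0,0,0,0,0,0],[0,0,0,0,0,0]], claw=1, force=40)

```text
time: 22.18
eef_pos: [0.5267, -0.139, 0.0367]
ee_rot: [2.525, 1.865, 0.003]
force: [-0.7, -0.2, 7.0]
finger_gap: 0.296
finger_force: 40.1
```

Emit:
play_rows(deltas=[[0,0,-1,0,0,0],[0,0,-1,0,0,-0.063],[0,0,-0.9,0,0,-0.063],[0,0,0,0,0,-0.063],[0.98,0.12,0,0,0,0],[0.98,0.12,0,0,0,0],[0.98,0.12,0,0,0,0],[0.98,0.12,0,0,0,0],[0.98,0.12,0,0,0,0],[0.98,0.12,0,0,0,0],[0.98,0.12,0,0,0,0],[0.98,0.12,0,0,0,0],[0.98,0.12,0,0,0,0],[0.98,0.12,0,0,0,0],[0.98,0.12,0,0,0,0]])

```text
time: 23.43
eef_pos: [0.5653, 0.1861, 0.1221]
ee_rot: [-2.223, -2.219, 0.0]
force: [1.1, 0.8, 0.1]
finger_gap: 0.287
finger_force: 39.5
```

Emit:
play_rows(deltas=[[0.98,0.12,0,0,0,0],[0.98,0.12,0,0,0,0],[0.98,0.12,0,0,0,0],[0.98,0.12,0,0,0,0],[0.98,0.12,0,0,0,0],[0.98,0.12,0,0,0,0],[0.98,0.12,0,0,0,0],[0,0,1,0,0,0],[0,0,0.8,0,0,0],[0,0,0.4,0,0,0],[0,0,0,0,0,0],[0,0,0,0,0,0]])

```text
time: 24.43
eef_pos: [0.5903, 0.3896, 0.055]
ee_rot: [-2.224, -2.218, 0.004]
force: [-0.4, 0.6, -0.8]
finger_gap: 0.292
finger_force: 39.5
```

Emit:
play_rows(deltas=[[0,0,0,0,0,0],[0,0,0,0,0,0],[0,0,0,0,0,0],[0,0,-1,0,0,0],[0,0,-1,0,0,0],[-1,-1,0,0,0,0],[-1,-1,0,0,0,0],[-1,-1,0,0,0,0],[-1,-1,0,0,0,0],[-1,-1,0,0,0,0]], claw=0.45)

```text
time: 25.27
eef_pos: [0.4428, 0.2424, 0.1173]
ee_rot: [2.223, 2.219, 0.004]
force: [-0.2, -1.0, 0.3]
finger_gap: 0.554
finger_force: 0.0
```

Run:
```python
from h import *
st()
c,W=cloud();z=W[...,2]*1000
cv2.imwrite('pics/c.png',c['color'][:,:,::-1])
print('blank',rect(W,roi([213,213,385,275])&(z>25)&(z<36)))
# rails by colour-free fit: inner faces
def line(m):
    q=W[m&(z>35)&(z<46)][:,:2]*1000; return q
q=W[roi([190,150,380,306],0)&(z>36)&(z<44)][:,:2]*1000
a=np.radians(-5.3)
for it in range(2):
    ex=np.array([np.cos(a),np.sin(a)]); ey=np.array([-ex[1],ex[0]])
    X,Y=q@ex,q@ey; L=(X>X.max()-24)&(Y<Y.max()-40)
    p=np.polyfit(Y[L],X[L],1); a-=np.arctan(p[0])
ex=np.array([np.cos(a),np.sin(a)]); ey=np.array([-ex[1],ex[0]]); X,Y=q@ex,q@ey
L=(X>X.max()-30)&(Y<Y.max()-40); S=(Y>Y.max()-30)&(X<X.max()-40)
print('yaw',np.degrees(a),'long',np.percentile(X[L],[0.5,50,99.5]),'short',np.percentile(Y[S],[0.5,50,99.5]))
```

```text
t 25.3 p [442.8 242.4 117.3] yaw 89.9 tilt [ 0.002  0.001 -1.   ] gap 0.55 F [-0.2 -1.   0.3] 0.0
blank {'x': 520.3, 'y': -31.0, 'L': 360.0, 'W': 90.1, 'yaw': 93.8, 'z': 31.2, 'n': 5410}
yaw -5.36312319288912 long [705.63345279 718.30541686 731.12899962] short [228.97602957 241.49699144 254.38518624]
```

View pics/c.png

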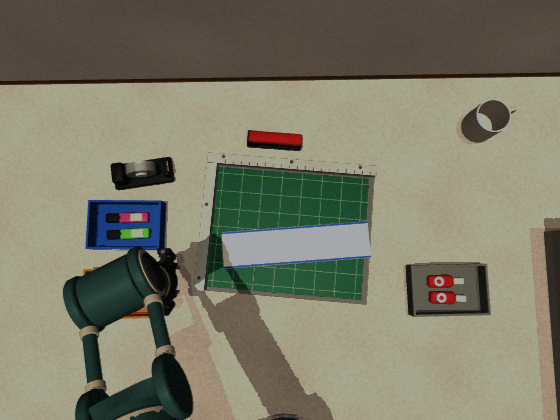

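All three highlighter and roller placings show: pink (127,217) and green (127,233) in blue, both rollers in grey. The orange bin is hidden by the arm. The blank is clear. I'll turn the gripper so its two open fingers lie parallel to the long rail and push with both.

Emit:
play_rows(deltas=[[-0.98,-0.026,0,0,0,0],[-0.98,-0.026,0,0,0,0],[-0.98,-0.026,0,0,0,0],[-0.98,-0.026,0,0,0,0],[-0.98,-0.026,0,0,0,0],[-0.98,-0.026,0,0,0,0],[-0.98,-0.026,0,0,0,0],[-0.98,-0.026,0,0,0,0],[-0.98,-0.026,0,0,0,0],[0,0,0,0,0,0.0756],[0,0,0,0,0,0.0756],[0,0,0,0,0,0.0756],[0,0,0,0,0,0.0756],[0,0,0,0,0,0.0756],[0,0,0,0,0,0.0756],[0,0,0,0,0,0.0756]], claw=0)

```text
time: 26.65
eef_pos: [0.437, -0.0214, 0.1174]
ee_rot: [2.933, 1.123, 0.004]
force: [-0.2, 0.2, -0.6]
finger_gap: 0.999
finger_force: 0.0
```

Emit:
play_rows(deltas=[[0,0,0,0,0,0.0756],[0,0,0,0,0,0.0756],[0,0,0,0,0,0.0756],[0,0,0,0,0,0.0756],[0,0,0,0,0,0.0756],[0,0,0,0,0,0.0756],[0,0,0,0,0,0.0756],[0,0,0,0,0,0],[0,0,0,0,0,0]])

```text
time: 27.4
eef_pos: [0.4367, -0.0213, 0.1171]
ee_rot: [3.138, -0.142, 0.003]
force: [0.3, 0.5, 0.1]
finger_gap: 0.999
finger_force: 0.0
```

```bash
cat >> h.py <<'E'
A=np.radians(-5.36); EX=np.array([np.cos(A),np.sin(A)]); EY=np.array([-EX[1],EX[0]]); X0,Y0=560.9,44.2
def bf():
    p=bot.get_state()["eef_pos"][:2]*1000; print("tcp in board",round(p@EX-X0,1),round(p@EY-Y0,1))
def blank(W):
    z=W[...,2]*1000; X=W[...,:2]@EX*1000-X0; Y=W[...,:2]@EY*1000-Y0
    m=(z>25)&(z<36)&(X>-165)&(X<141)&(Y<181)&(Y>-260)
    r=rect(W,m); p=np.array([r["x"],r["y"]])
    print("blank X,Y",round(p@EX-X0,1),round(p@EY-Y0,1),"dyaw",round(r["yaw"]-84.64,2),r)
E
python3 -c "
from h import *;st();bf()
c,W=cloud();blank(W);z=W[...,2]*1000
print('orange',rect(W,roi([90,272,158,312],0)&(cv2.cvtColor(c['color'],cv2.COLOR_RGB2HSV)[...,0]>22)&(z<35)&(z>12)))"
```

```text
t 27.4 p [436.7 -21.3 117.1] yaw -5.2 tilt [ 0.002 -0.    -1.   ] gap 1.0 F [0.3 0.5 0.1] 0.0
tcp in board -124.1 -24.6
blank X,Y -38.7 -26.3 dyaw 9.16 {'x': 521.6, 'y': -31.0, 'L': 360.3, 'W': 92.6, 'yaw': 93.8, 'z': 31.3, 'n': 5299}
orange {'x': 407.3, 'y': 404.3, 'L': 101.7, 'W': 20.7, 'yaw': 86.7, 'z': 20.5, 'n': 336}
```

Emit:
play_rows(deltas=[[0,0,1,0,0,0],[0,0,1,0,0,0],[0,0,0.9,0,0,0],[0,0,0.5,0,0,0],[0,0,0.2,0,0,0],[0,0,0,0,0,0]])

```text
time: 27.95
eef_pos: [0.4346, -0.0211, 0.0068]
ee_rot: [-3.138, 0.145, 0.005]
force: [-0.1, -0.6, -0.3]
finger_gap: 1.001
finger_force: 0.0
```

Emit:
play_rows(deltas=[[0.3,0,0,0,0,0],[0.3,0,0,0,0,0],[0.3,0,0,0,0,0],[0.3,0,0,0,0,0],[0.3,0,0,0,0,0],[0.3,0,0,0,0,0],[0.3,0,0,0,0,0],[0.3,0,0,0,0,0],[0.3,0,0,0,0,0],[0.3,0,0,0,0,0]])

```text
time: 28.78
eef_pos: [0.5263, -0.0297, 0.0079]
ee_rot: [3.138, -0.147, -0.001]
force: [-0.5, -0.6, 1.1]
finger_gap: 1.004
finger_force: 0.8
```

```bash
python3 -c "
from h import *;st();bf()
c,W=cloud();blank(W);cv2.imwrite('pics/d.png',c['color'][:,:,::-1])"
```

```text
t 28.8 p [526.3 -29.7   7.9] yaw -5.4 tilt [-0. -0. -1.] gap 1.0 F [-0.5 -0.6  1.1] 0.8287242706865072
tcp in board -34.1 -24.6
blank X,Y 20.9 -34.0 dyaw -0.04 {'x': 580.2, 'y': -44.2, 'L': 361.1, 'W': 90.4, 'yaw': 84.6, 'z': 31.3, 'n': 3219}
```

View pics/d.png

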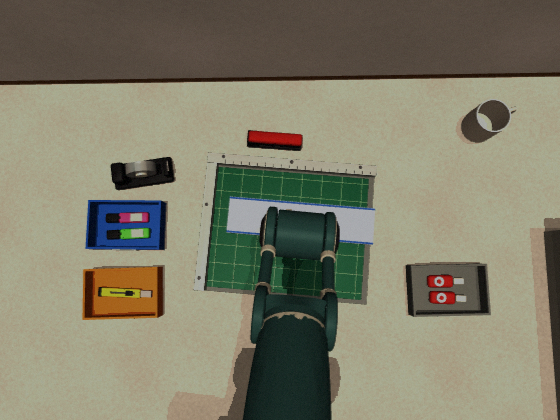

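The blank is now parallel to the long rail, and every tool is in its bin, the knife in orange at (125,293). I'll push on towards the long rail.

Emit:
play_rows(deltas=[[0.28,0,0,0,0,0],[0.28,0,0,0,0,0],[0.28,0,0,0,0,0],[0.28,0,0,0,0,0],[0.28,0,0,0,0,0],[0.28,0,0,0,0,0],[0.28,0,0,0,0,0],[0.28,0,0,0,0,0],[0.26,0,0,0,0,0],[0.06,0,0,0,0,0],[0.06,0,0,0,0,0],[0,0,0,0,0,0]])

```text
time: 29.83
eef_pos: [0.6043, -0.037, 0.0082]
ee_rot: [3.138, -0.147, 0.001]
force: [-0.2, -0.8, -0.3]
finger_gap: 1.0
finger_force: 0.0
```

```bash
python3 -c "
from h import *;st();bf()
c,W=cloud();blank(W)"
```

```text
t 29.8 p [604.3 -37.    8.2] yaw -5.4 tilt [ 0. -0. -1.] gap 1.0 F [-0.2 -0.8 -0.3] 0.0
tcp in board 44.2 -24.6
blank X,Y 97.5 -169.8 dyaw 0.36 {'x': 643.8, 'y': -186.6, 'L': 88.7, 'W': 87.4, 'yaw': 85.0, 'z': 31.2, 'n': 1200}
```

Emit:
play_rows(deltas=[[0.04,0,0,0,0,0],[0.04,0,0,0,0,0],[0.04,0,0,0,0,0],[0,0,0,0,0,0]])

```text
time: 30.22
eef_pos: [0.6054, -0.0371, 0.0078]
ee_rot: [-3.138, 0.147, 0.007]
force: [-5.3, 0.1, 2.9]
finger_gap: 1.0
finger_force: 2.7
```

Emit:
play_rows(deltas=[[-0.5,0,0,0,0,0],[0,0,-1,0,0,0],[0,0,-1,0,0,0],[0,0,-1,0,0,0],[0.29,0.96,0,0,0,0],[0.29,0.96,0,0,0,0],[0.29,0.96,0,0,0,0],[0.29,0.96,0,0,0,0],[0.29,0.96,0,0,0,0],[0.29,0.96,0,0,0,0],[0.29,0.96,0,0,0,0],[0.29,0.96,0,0,0,0],[0,0,0,0,0,0],[0,0,0,0,0,0]], claw=1)

```text
time: 31.38
eef_pos: [0.6404, -0.2736, 0.0981]
ee_rot: [3.138, -0.151, 0.001]
force: [-0.7, 0.1, 0.3]
finger_gap: -0.002
finger_force: 0.0
```

```bash
python3 -c "
from h import *;st();bf()
c,W=cloud();blank(W)"
```

```text
t 31.4 p [ 640.4 -273.6   98.1] yaw -5.5 tilt [ 0.001 -0.    -1.   ] gap -0.0 F [-0.7  0.1  0.3] 0.0
tcp in board 102.3 -256.8
blank X,Y 98.2 -34.0 dyaw -0.04 {'x': 657.2, 'y': -51.4, 'L': 360.4, 'W': 86.7, 'yaw': 84.6, 'z': 31.1, 'n': 4996}
```

Emit:
play_rows(deltas=[[0,0,0.9,0,0,0],[0,0,0.9,0,0,0],[0,0,0.6,0,0,0],[0,0,0.1,0,0,0],[0,-0.3,0,0,0,0],[0,-0.3,0,0,0,0],[0,-0.3,0,0,0,0],[0,-0.3,0,0,0,0],[0,-0.3,0,0,0,0],[0,-0.3,0,0,0,0],[0,0,0,0,0,0],[0,0,0,0,0,0]])

```text
time: 32.43
eef_pos: [0.6464, -0.2166, 0.0245]
ee_rot: [-3.137, 0.146, -0.003]
force: [0.1, 4.4, 6.5]
finger_gap: -0.0
finger_force: 3.0
```

```bash
python3 -c "
from h import *;st();bf()
c,W=cloud();blank(W)"
```

```text
t 32.4 p [ 646.4 -216.6   24.5] yaw -5.3 tilt [ 0.002  0.001 -1.   ] gap -0.0 F [0.1 4.4 6.5] 3.044181320001371
tcp in board 102.9 -199.4
blank X,Y 97.4 -10.1 dyaw 0.66 {'x': 658.6, 'y': -27.5, 'L': 355.0, 'W': 91.1, 'yaw': 85.3, 'z': 31.1, 'n': 4711}
```

Emit:
play_rows(deltas=[[0,0,-0.07,0,0,0],[0,-0.15,0,0,0,0],[0,-0.15,0,0,0,0],[0,-0.1,0,0,0,0],[0,0,0,0,0,0]])

```text
time: 32.9
eef_pos: [0.6461, -0.2055, 0.0248]
ee_rot: [-3.138, 0.147, 0.001]
force: [0.7, 0.5, -0.4]
finger_gap: -0.001
finger_force: 0.0
```

```bash
python3 -c "
from h import *;st();bf()
c,W=cloud();blank(W);i=c['color'][:,:,::-1];cv2.imwrite('pics/e.png',cv2.resize(i[140:320,180:480],None,fx=2.6,fy=2.6))
c=eyes.camera('scene');cv2.imwrite('pics/f.png',cv2.resize(c['color'][140:310,150:360,::-1],None,fx=3.5,fy=3.5))"
```

```text
t 32.9 p [ 646.1 -205.5   24.8] yaw -5.4 tilt [-0.001  0.    -1.   ] gap -0.0 F [ 0.7  0.5 -0.4] 0.0
tcp in board 101.6 -188.5
blank X,Y 98.3 2.6 dyaw -0.14 {'x': 660.7, 'y': -15.0, 'L': 349.5, 'W': 88.1, 'yaw': 84.5, 'z': 31.1, 'n': 4663}
```

View pics/f.png

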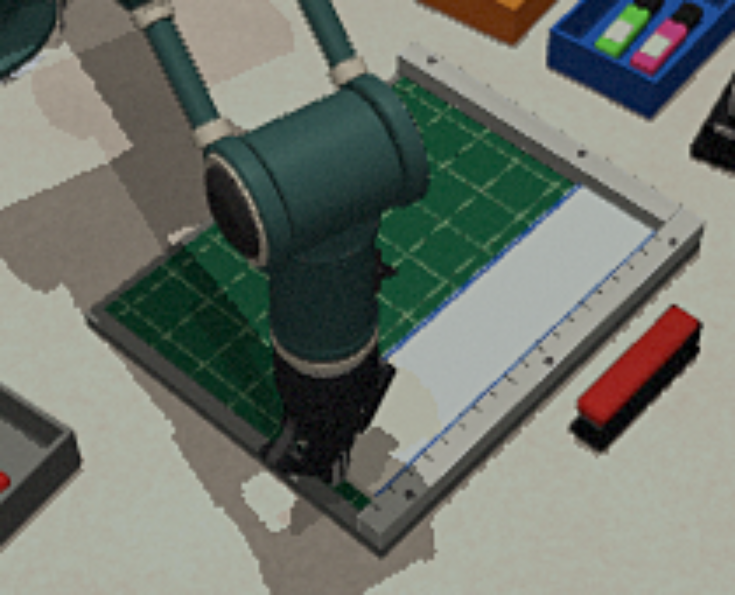

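The blank lies along the long rail with its end close to the short rail. I'll press gently to seat it.

Emit:
play_rows(deltas=[[0,-0.06,0,0,0,0],[0,-0.06,0,0,0,0],[0,0,0,0,0,0]])

```text
time: 33.25
eef_pos: [0.6465, -0.2021, 0.0249]
ee_rot: [-3.138, 0.147, 0.001]
force: [0.3, -0.3, -0.1]
finger_gap: -0.004
finger_force: 0.0
```

Emit:
play_rows(deltas=[[0,-0.06,0,0,0,0],[0,-0.06,0,0,0,0],[0,0,0,0,0,0]])

```text
time: 33.5
eef_pos: [0.6471, -0.1985, 0.0251]
ee_rot: [-3.138, 0.147, 0.0]
force: [0.9, 0.1, 0.0]
finger_gap: -0.005
finger_force: 0.0
```

```bash
python3 -c "
from h import *;st();bf()
c,W=cloud();z=W[...,2]*1000;X=W[...,:2]@EX*1000-X0; Y=W[...,:2]@EY*1000-Y0
m=(z>26)&(z<35)&(abs(X-100)<30)&(abs(Y)<185.5);print(np.percentile(Y[m],[0,1,99,100]).round(1))
m=(z>26)&(z<35)&(abs(Y-60)<100)&(abs(X-100)<50);print(np.percentile(X[m],[0,1,99,100]).round(1))"
```

```text
t 33.5 p [ 647.1 -198.5   25.1] yaw -5.4 tilt [-0.  0. -1.] gap -0.0 F [0.9 0.1 0. ] 0.0
tcp in board 101.9 -181.4
[-160.7 -150.9  181.4  185.4]
[ 54.1  55.3 145.3 147.9]
```

Emit:
play_rows(deltas=[[0,-0.06,0,0,0,0],[0,-0.06,0,0,0,0],[0,0,0,0,0,0]])

```text
time: 33.8
eef_pos: [0.6474, -0.1974, 0.0254]
ee_rot: [3.135, -0.145, 0.001]
force: [-1.2, -7.1, -1.1]
finger_gap: -0.001
finger_force: 3.7
```

It seats with 7 N against the short rail. I'll back off and check.

Emit:
play_rows(deltas=[[0,0.5,0,0,0,0],[0,0.5,0,0,0,0],[0,0,-1,0,0,0],[0,0,-1,0,0,0],[0,0,-1,0,0,0],[0,0,-1,0,0,0],[-0.9,0.9,0,0,0,0],[-0.9,0.9,0,0,0,0],[-0.9,0.9,0,0,0,0],[-0.9,0.9,0,0,0,0],[-0.9,0.9,0,0,0,0],[0,0,0,0,0,0],[0,0,0,0,0,0]])

```text
time: 34.88
eef_pos: [0.4958, -0.3492, 0.1455]
ee_rot: [-3.138, 0.154, -0.001]
force: [0.8, 0.3, -0.1]
finger_gap: -0.0
finger_force: 0.0
```

```bash
python3 -c "
from h import *;st()
c,W=cloud();z=W[...,2]*1000;X=W[...,:2]@EX*1000-X0; Y=W[...,:2]@EY*1000-Y0
M=(z>26)&(z<35)
m=M&(abs(X-100)<30)&(abs(Y)<195);print('Y',np.percentile(Y[m],[0,.5,99.5,100]).round(1))
for y in(-130,-40,50,140):
  m=M&(abs(Y-y)<30)&(abs(X-100)<50);print('X',y,np.percentile(X[m],[0,1,99,100]).round(1))
i=c['color'][:,:,::-1];cv2.imwrite('pics/g.png',cv2.resize(i[120:330,70:500],None,fx=1.8,fy=1.8))"
```

```text
t 34.9 p [ 495.8 -349.2  145.5] yaw -5.6 tilt [ 0.  0. -1.] gap -0.0 F [ 0.8  0.3 -0.1] 0.0
Y [-174.9 -173.2  184.1  191.5]
X -130 [ 54.5  55.2 145.  145.9]
X -40 [ 54.5  55.4 145.5 146.2]
X 50 [ 54.4  55.2 145.1 146.3]
X 140 [ 54.7  55.3 145.5 146.5]
```

View pics/g.png

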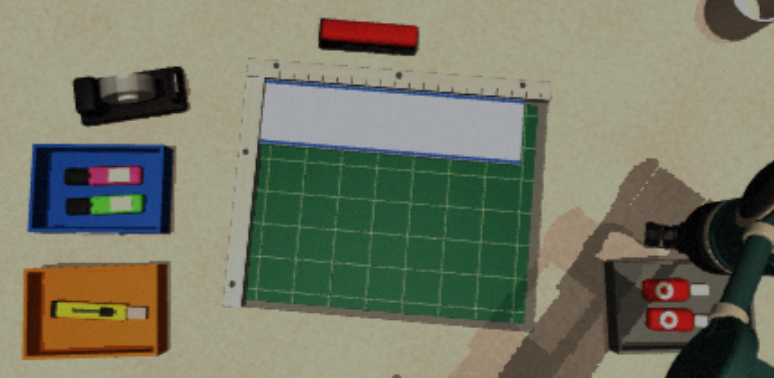

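The blank sits in the corner at X 55–145 and Y -175–185 mm, and all five tools are in their bins. I'm handing in.

```bash
python3 -c "
from plant import bot
print(bot.hand_in())"
```

```text
the job is handed in; nothing more can be done
None
```

I put all five tools that were present in their bins (one knife, two highlighters, two glue rollers), seated the sign blank flush in the fence corner, and handed the job in at about 35 s; the hand-in gave back no verdict.

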